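# Clamp the burnishing block in the hold-down press

### The arm

A 6-joint arm with a two-finger parallel gripper is mounted at the origin on a cart in front of the work surface, level with it; the furniture and walls round the work are solid. World frame = base frame: x ahead of the robot, y to its left, z up, the work surface at z = 0. Lengths are in mm, angles in degrees, forces in N, time in s.
With the tool pointing down it reaches from about 325 to 850 mm from the base axis. Payload 15.5 kg.
Tool frame: the origin (TCP) lies at the very end of the fingers, on their centre line; the grasp point (between the pads) lies 19 mm behind it; z points along the fingers, y is the direction in which the jaws open and shut (so a half turn about z gives the same grasp; the last joint's range is limited). The gripper opens to 91 mm and grips with 3 to 60 N. Pads are 32 mm wide; open, the fingers measure 118 mm over their backs; the gripper's body (76 mm by 178 mm) begins 60 mm behind the grasp point.
Start: joints at [69.185, 28.281, 77.091, -0, 74.628, -5.472], TCP at [165.377, 602.724, 188.015] pointing down, gripper open.
Joint ranges: [-166.48, 166.48], [-47.26, 123.95], [12.59, 153.08], [-70.14, 250.14], [6.76, 159.57], [-176.63, 176.63]. Speed limits (degrees/s): [108.29, 108.29, 147.25, 172.46, 172.46, 172.46].

### API

Orientations are given as [roll, pitch, yaw] about the fixed x, y, z axes, in that order (R = Rz(yaw) Ry(pitch) Rx(roll)).
In Python, from rig import manip gives the robot as it stands.
- The arm moves only by the tool send_rows, never from a script. Its argument "series" is text: rows parted by semicolons, each of 7 numbers parted by spaces: the opening, from 0 (shut) to 1 (fully open), then the shift along the tool's x, y, z in mm, then the turn, a rotation vector about the tool's x, y, z in degrees. In form: jaw tx ty tz wx wy wz; .... A call has 1 to 5 rows; each row is the pose to reach, as a shift and turn from the pose commanded when the call began, along the tool's axes at that moment; what a row does not reach only later rows make up. A row lasts 1/10 s, in which the tool goes at most 50 mm and 8.59 degrees, less where a joint would pass 70% of its speed; a pose out of reach is approached as far as the arm can. A call with a gripper value outside its range is refused whole. The fingers move at their own pace and stop on an object; "grip_force" is the grip in N (left out, the last holds). Time passes only in rows, so rows that repeat a pose let the fingers close. It gives the time, the measured TCP pose, the force and the opening at its end, in the units of the state.
- manip.sense(): the state, without advancing time (a new reading comes with each control period).
- manip.read_camera(name): name is "scene" or "top"; returns a dict with "img" (400x640x3 uint8, blue, green, red), "fx", "fy", "cx", "cy" (pixels), "position" and "orientation" of the camera in the world. Camera axes: x right, y down, z forward; pixel columns grow to the right and rows downward; lengths in mm; the calibration is good to about 2 mm. A picture is of the moment at which its call begins. There is no depth.
- manip.hand_in(): hands the job in, once; it reports no verdict.
The state is a dict: "time_s": time; "joint_pos": joint angles; "joint_vel": joint speeds; "tau": joint torques, N m; "ee_pos": TCP position; "ee_rot": TCP orientation; "ft_force": force on the tool from outside, world axes, zero at the start; "moment": the same for the moment, N m; "opening": finger opening in mm.
Only numpy, scipy, OpenCV 4.12 (cv2) and the standard library are available. Lean on these libraries where they do the work, as an engineer would, in place of code of your own. Each camera call takes 0.05 s, during which the arm holds its last target. There are 200 camera calls.

### The job

Slide the wooden block along the channel of the hold-down press until its end is fully home against the end stop, then turn the T-handle clockwise (seen from above) until the foot comes down on the block, the resistance rises and the block is clamped firmly: about a quarter turn past first touch, not much more. Let go of the handle with the block still home and clamped, and leave the other things on the bench where they are.

Things in the scene. Friction and masses are not known exactly. Their poses are not given: they have to be found in the camera images.
- press: Grey steel hold-down press fixed to the worktop. Origin: underside of its bed, straight below the screw axis. Bed: dark plate 14 mm thick, x = -55 to +75, y = -75 to +135 mm in its own axes. Two rails 12 mm high along y leave a channel 60 mm wide (x = -30 to +30) on it, open at the +y end. A column at x = +43 to +73 (60 mm wide) carries an arm over the channel, top 126 mm above the worktop.
- stop_face (a point): Centre of the foot of the end stop's face, on the bed, at x = 0, y = -55 mm, z = 14 mm in the press's axes. The stop is a steel bar 26 mm high across the closed (-y) end of the channel; the face looks to +y.
- block: Loose reddish-brown hardwood block 56 x 158 x 22 mm (x, y, z), about 0.13 kg, lying flat in the channel, long side along the press's y. Origin: centre of its underside, 14 mm above the worktop. It starts 40 to 65 mm short of the stop; fully home its origin is 79 mm from the stop's face (y = +24 mm in the press's axes). Its +y end is free to push on; fingers may come down into the channel there.
- t_handle (a joint): T-handle angle, rad, 0 to 6.4; clockwise from above (tightening) grows. Starts at 0 to 1.6, the bar then within 0.85 rad of the press's x. Each rad lowers screw, handle and foot 4 mm. At 0 the foot is 12 mm above the block, so it touches at about 3.0; past that a spring adds about 32 N of clamping per rad. Turning takes 0.36 N m when free, 0.2 more a quarter turn past touch; it stays where left.
- hub (a point): Centre of the T-handle's hub, on the vertical screw axis above the press's origin, at the height of the bar's centre line (168 mm above the worktop at joint angle 0, 4 mm lower per rad). The hub is 28 mm across and 24 mm high.
- bar_end (a point): Centre of the ball, 20 mm across, at one end of the T-handle's bar; 70 mm from the hub centre. The bar is level, straight, 13 mm thick, 140 mm between its two like ball ends; there is nothing above it, and the press's boss ends 42 mm below its centre line at angle 0 (18 mm below at 6 rad).
- foot: Round steel foot 40 mm across at the lower end of the screw, on the screw axis; origin at the centre of its underside, which comes down on the block.
- tape: Bystander: roll of brown masking tape lying flat, 77 mm across, 19 mm high; origin under its centre.
- thread: Bystander: spool of light blue thread standing, 55 mm across, 70 mm high; origin under its centre.
- weight: Bystander: brass weight with a knob, 51 mm across, 68 mm high; origin under its centre.
- bottle: Bystander: white glue bottle with a red cap, 54 mm across, 130 mm high; origin under its centre.
There are look-alikes about, which are no part of the job. There is more than one size of the press; the job needs the larger.

How it is judged (in metres and radians):
On the way:
1. the block is pushed home against the end stop (within 5 mm) while the foot does not yet press on it (y of block in the frame of press below 0.029 m and contact force between foot and block below 3 N), for 0.1 s.
At the end, for the whole second after the job is handed in: The block's end is within 5 mm of the end stop, the foot presses on it with more than 15 N (half a radian or more past first touch), and the T-handle has been let go and stands still (y of block in the frame of press below 0.029 m and contact force between foot and block above 15 N and velocity of joint t_handle between -0.05 and 0.05 rad/s).
It fails at once if the block is crushed: the foot presses on it with more than 85 N (about 2.6 rad past first touch) (contact force between foot and block above 85 N).
It fails at once if a bystander is moved by more than 30 mm (distance of any of tape, thread, weight, bottle from where it was at the start of the episode above 0.03 m).
It also fails if it takes over 54 s, if anything falls off the work surface, if the arm or the gripper's body presses on something with over 40 N, if the wrist force passes 120 N, or if a joint passes its speed limit or range.

## Working session

There is one attempt and no reset: what is moved stays moved. The work goes in short steps, Python scripts to look and compute and a tool call to move; the robot and the scene stay as the last step left them, time stands still between calls to the robot, and variables do not carry over. Pictures are saved under pics/ and viewed, about 8 in all and at most 12, crops included, and the job is handed in when it is done.

Besides the shell and the picture viewer there is one more tool, called after "Call:" in YAML: its name, and indented under it one key for each argument. send_rows: Moves the arm, as the interface text tells. Its arguments: {"type":"object","properties":{"series":{"type":"string"},"grip_force":{"type":"number"}},"required":["series"]}

```bash
mkdir -p pics; ls
python3 - <<'E'
from rig import manip
import cv2
print(manip.sense())
for n in("scene","top"):
    c=manip.read_camera(n); cv2.imwrite(f"pics/{n}0.png",c["img"]); print(n,{k:v for k,v in c.items() if k!="img"})
E
```

```text
pics
{'time_s': 0.0, 'joint_pos': array([ 6.91855282e+01,  2.83147795e+01,  7.71282908e+01, -1.24889225e-03,
        7.46268894e+01, -5.47074864e+00]), 'joint_vel': array([-0.07414085, -0.01578006,  0.08744682, -0.01481324, -0.05321137,
       -0.0534074 ]), 'tau': array([ 4.01798927e-03, -8.78833151e+01, -3.81854796e+01,  7.10395142e-02,
        5.34022506e-02, -1.10921719e-04]), 'ee_pos': array([165.2267804 , 602.33468291, 187.43255765]), 'ee_rot': array([-1.79930244e+02, -5.47145984e-03,  1.64656605e+02]), 'ft_force': array([0.20551378, 0.79994534, 0.22441659]), 'moment': array([-0.02281185,  0.03024588, -0.03379784]), 'opening': 90.9687919830441}
scene {'fx': 426.2676765101657, 'fy': 426.2676765101657, 'cx': 324.1045833972519, 'cy': 207.09851606196116, 'position': array([ -16.06613285, -985.55100793,  652.02423155]), 'orientation': array([-117.94000014,    0.12241987,  -28.75993629])}
top {'fx': 514.1189891143875, 'fy': 514.1189891143875, 'cx': 327.82848438776034, 'cy': 199.1694765700387, 'position': array([  66.37754525,   66.24284549, 1702.30833324]), 'orientation': array([-1.64121379e+02, -1.60157815e-01, -1.13588519e+02])}
```

View pics/scene0.png

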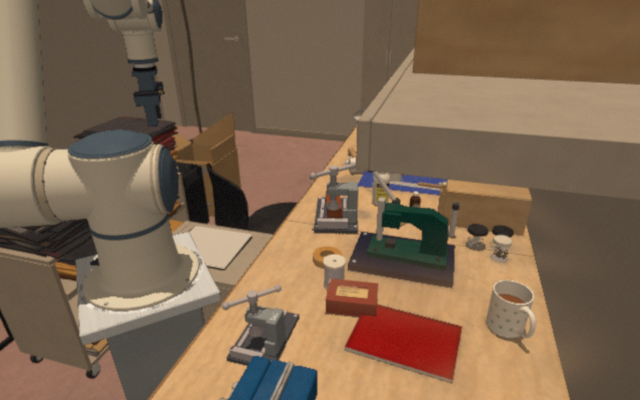

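View pics/top0.png

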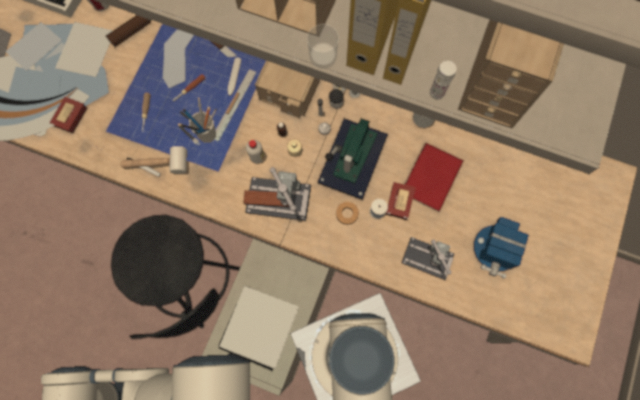

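```bash
cat > h.py <<'E'
import numpy as np,cv2
from scipy.spatial.transform import Rotation as R
from scipy.optimize import least_squares
from rig import manip
def cam(n,save=None):
    c=manip.read_camera(n)
    if save: cv2.imwrite(f"pics/{save}.png",c["img"])
    return c
def M(c): return R.from_euler("xyz",c["orientation"],degrees=True).as_matrix()
def proj(c,p):
    q=(np.atleast_2d(p)-c["position"])@M(c)
    return np.c_[c["fx"]*q[:,0]/q[:,2]+c["cx"],c["fy"]*q[:,1]/q[:,2]+c["cy"]]
def atz(c,uv,z):
    d=M(c)@[(uv[0]-c["cx"])/c["fx"],(uv[1]-c["cy"])/c["fy"],1]
    return c["position"]+d*(z-c["position"][2])/d[2]
def tri(c1,u1,c2,u2):
    f=lambda p:np.r_[proj(c1,p)[0]-u1,proj(c2,p)[0]-u2]
    s=least_squares(f,atz(c1,u1,100)); return s.x,s.fun
def crop(img,x0,y0,x1,y1,k,fn): cv2.imwrite(f"pics/{fn}.png",cv2.resize(img[y0:y1,x0:x1],None,fx=k,fy=k,interpolation=cv2.INTER_CUBIC))
E
python3 - <<'E'
from h import *
t=cam("top");s=cam("scene")
print(manip.sense()["time_s"])
a=cv2.resize(t["img"][135:235,220:330],None,fx=5,fy=5,interpolation=2)
b=cv2.resize(s["img"][150:245,300:400],None,fx=5,fy=5,interpolation=2)
a=a[:475];cv2.imwrite("pics/c1.png",a);cv2.imwrite("pics/c2.png",b)
for c in(t,s): print(proj(c,[[165,602,187],[0,0,0]]))
for uv in[(278,198),(253,148),(294,147),(347,212),(379,207),(340,97)]: print(uv,atz(t,uv,0))
E
```

```text
0.2
[[134.53077482 392.02239192]
 [353.88222584 356.68058501]]
[[155.23833475 128.56732137]
 [142.39277852 273.82977098]]
(278, 198) [580.62248052  23.74770889   0.        ]
(253, 148) [786.73894997  35.65142736   0.        ]
(294, 147) [732.29915599 -98.90117283   0.        ]
(347, 212) [ 440.27216748 -173.72612029    0.        ]
(379, 207) [ 412.58184888 -281.56477749    0.        ]
(340, 97) [ 8.45722124e+02 -3.27714389e+02  2.27373675e-13]
```

View pics/c1.png

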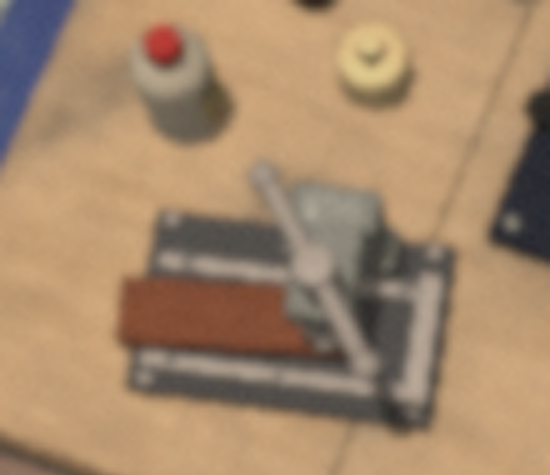

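View pics/c2.png

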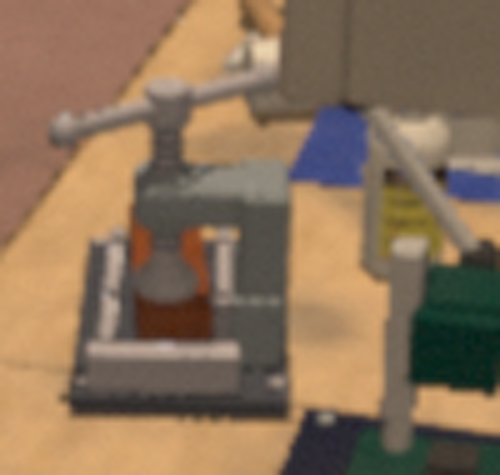

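Run:
```python
from h import *
t=cam("top");s=cam("scene")
T=lambda x,y:(220+x/5,135+y/5)
S=lambda x,y:(300+x/5,150+y/5)
h,e=tri(t,T(314,264),s,S(168,97));print("hub",h,e)
E1,e=tri(t,T(263,173),s,S(265,78));print("endA",E1,e)
E2,e=tri(t,T(369,362),s,S(63,130));print("endB",E2,e)
print("mid",(E1+E2)/2,np.linalg.norm(E1-E2))
# press pose fit: x,y,yaw
def W(p,l): 
    c,sn=np.cos(p[2]),np.sin(p[2]); l=np.atleast_2d(l)
    return np.c_[p[0]+c*l[:,0]-sn*l[:,1],p[1]+sn*l[:,0]+c*l[:,1],l[:,2]]
L=[[75,135,14],[75,-75,14],[-55,-75,14],[-55,135,14]]
U=np.array([T(162,212),T(455,245),T(432,428),T(130,392)])
L2=[[-55,-75,0],[75,-75,0]];U2=np.array([S(72,412),S(288,413)])
f=lambda p:np.r_[(proj(t,W(p,L))-U).ravel(),(proj(s,W(p,L2))-U2).ravel()]
r=least_squares(f,[600,20,0]);print("press",r.x,np.degrees(r.x[2]),r.fun.round(1))
p=r.x
for uv in(T(122,278),T(118,345)):
    w=atz(t,uv,36)[:2]-p[:2];c,sn=np.cos(p[2]),np.sin(p[2]);print("block end local",c*w[0]+sn*w[1],-sn*w[0]+c*w[1])
print("stop top local test",proj(t,W(p,[[-30,-55,40],[30,-55,40]])))
d=(E1-E2)[:2];print("bar ang world",np.degrees(np.arctan2(d[1],d[0])))
for n,uv,z in(("bottle",T(165,45),130),("weight",T(372,50),68)):print(n,atz(t,uv,z))
```

```text
hub [554.83016635   1.46597605 170.46241619] [-0.00577364 -0.33449754 -0.29450215  0.09708766]
endA [625.02100187   7.94262019 165.84393091] [ 0.00716766 -0.38933742 -0.34639384  0.11865525]
endB [483.07974798  -5.6611769  167.86929894] [-0.01237664 -0.21547318 -0.18729282  0.05906143]
mid [554.05037493   1.14072164 166.85661492] 142.60604814604872
press [ 5.51454860e+02  1.48534378e+00 -5.20818604e-01] -29.840707915238678 [-1.4 -0.4  0.3 -0.6  0.4 -0.7 -0.8 -0.2 -1.4  1.2 -0.   1.3]
block end local 17.694164289407 145.7053156028254
block end local -29.11253743746044 141.1802884822229
stop top local test [[301.48595901 210.14863736]
 [303.67161403 193.03673208]]
bar ang world 5.4745656214891465
bottle [744.80826774  32.88513397 130.        ]
weight [711.89125304 -96.35174384  68.        ]
```

Both pictures agree. The larger press holds the red-brown block, with the hub at about (283,188) in the top view and (334,169) in the scene view. The bar runs from (273,170) to (294,207) in the top view. The hub comes out at z ≈ 168, as it should, and the bar measures 142 mm against 140. I'll now approach the free end of the block.

Call:
send_rows:
  series: "0 -577 -308 0 0 0 104.5;0 -577 -308 0 0 0 104.5;0 -577 -308 0 0 0 104.5;0 -577 -308 0 0 0 104.5;0 -577 -308 0 0 0 104.5"
  grip_force: 20

```text
time_s: 0.8
ee_pos: [348.1, 429.3, 188.1]
ee_rot: [180.0, -0.0, 121.3]
ft_force: [1.0, -0.1, 0.0]
opening: 54.0
```

```bash
cat >> h.py <<'E'
P=np.array([553.5,1.4]);YAW=-29.84
def loc2w(x,y): return P+R.from_euler("z",YAW,degrees=True).as_matrix()[:2,:2]@[x,y]
def go(x,y,z,yaw):
    s=manip.sense();A=R.from_euler("z",s["ee_rot"][2],degrees=True)*R.from_euler("x",180,degrees=True)
    print("tcp",s["ee_pos"].round(1),s["ee_rot"].round(1),"q",s["joint_pos"].round(0),"t",s["time_s"])
    print("shift",A.inv().apply(np.array([x,y,z])-s["ee_pos"]).round(1),"wz",round(s["ee_rot"][2]-yaw,1))
E
python3 -c "
from h import *
go(640,153,188,60.2)"
```

```text
tcp [348.1 429.3 188.1] [180.   -0.  121.3] q [45. 22. 87. -0. 70. 13.] t 0.8
shift [-3.879e+02  1.056e+02  1.000e-01] wz 61.1
```

Call:
send_rows:
  series: "0 -388 105.5 0 0 0 61;0 -388 105.5 0 0 0 61;0 -388 105.5 0 0 0 61;0 -388 105.5 0 0 0 61;0 -388 105.5 0 0 0 61"

```text
time_s: 1.3
ee_pos: [530.7, 258.3, 188.1]
ee_rot: [180.0, -0.0, 78.4]
ft_force: [0.4, 1.6, -0.2]
opening: 14.1
```

```bash
python3 -c "
from h import *
x,y=loc2w(0,178);go(x,y,100,60.2)"
```

```text
tcp [530.7 258.3 188.1] [180.   -0.   78.4] q [20. 25. 82.  0. 72. 32.] t 1.3
shift [-77.9 129.8  88.1] wz 18.2
```

Call:
send_rows:
  series: "0 -78 130 40 0 0 18;0 -78 130 60 0 0 18;0 -78 130 80 0 0 18;0 -78 130 88 0 0 18;0 -78 130 88 0 0 18"

```text
time_s: 1.8
ee_pos: [641.4, 155.6, 96.4]
ee_rot: [-179.8, 0.2, 60.6]
ft_force: [-0.1, 0.0, 0.6]
opening: 0.4
```

Run:
```python
from h import *
x,y=loc2w(0,178);go(x,y,21,60.2)
t=cam("top","t2");s=cam("scene","s2")
a=cv2.resize(t["img"][135:235,220:320],None,fx=4,fy=4,interpolation=2)
b=cv2.resize(s["img"][130:230,300:400],None,fx=4,fy=4,interpolation=2)
cv2.imwrite("pics/c3.png",np.hstack([a,b]))
```

```text
tcp [641.4 155.6  96.4] [-179.8    0.2   60.6] q [ 8. 36. 77. -0. 67. 38.] t 1.8
shift [ 0.5  0.4 75.4] wz 0.4
```

View pics/c3.png

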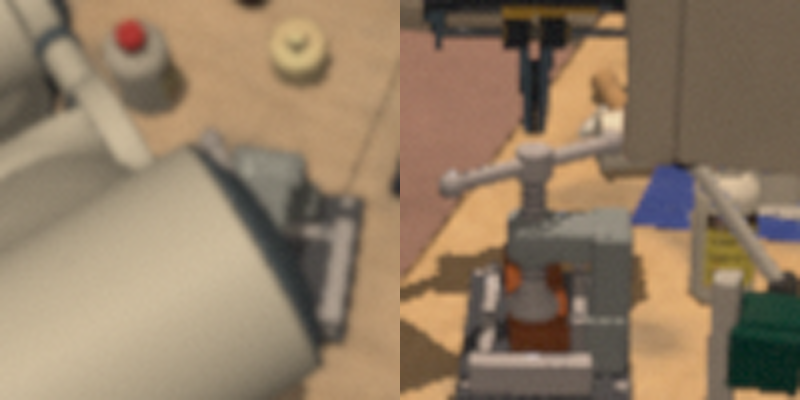

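The fingers hang in line with the channel, clear of the block (right half, tips at crop (537,130)). Next I lower them beyond the block's end and push.

Call:
send_rows:
  series: "0 0 0 40 0 0 0;0 0 0 75 0 0 0;0 0 0 75 0 0 0"

```text
time_s: 2.2
ee_pos: [638.7, 158.8, 22.5]
ee_rot: [-179.8, 0.2, 60.8]
ft_force: [-0.3, 0.2, 0.1]
opening: 0.6
```

Call:
send_rows:
  series: "0 -5 0 0 0 0 0;0 -10 0 0 0 0 0;0 -15 0 0 0 0 0;0 -20 0 0 0 0 0;0 -25 0 0 0 0 0"

```text
time_s: 2.7
ee_pos: [629.5, 135.8, 25.8]
ee_rot: [180.0, -0.0, 60.7]
ft_force: [-0.2, -0.5, 1.0]
opening: 0.6
```

Call:
send_rows:
  series: "0 -5 0 3 0 0 0;0 -10 0 3 0 0 0;0 -15 0 3 0 0 0;0 -20 0 3 0 0 0;0 -23 0 3 0 0 0"

```text
time_s: 3.2
ee_pos: [617.9, 115.7, 22.0]
ee_rot: [-180.0, 0.0, 60.7]
ft_force: [-0.7, 0.2, 0.6]
opening: 0.4
```

```bash
cat >> h.py <<'E'
def local():
    s=manip.sense();d=R.from_euler("z",YAW,degrees=True).as_matrix()[:2,:2].T@(s["ee_pos"][:2]-P)
    f=R.from_euler("z",YAW,degrees=True).inv().apply(s["ft_force"])
    print("local",d.round(1),"z",s["ee_pos"][2].round(1),"F",f.round(1),"mz",s["moment"].round(2),"t",s["time_s"])
E
python3 -c "
from h import *
local()"
```

```text
local [ -1.  131.2] z 22.0 F [-0.6 -0.2  0.6] mz [-0.1   0.12  0.03] t 3.2
```

Call:
send_rows:
  series: "0 -3 0 0 0 0 0;0 -6 0 0 0 0 0;0 -9 0 0 0 0 0;0 -11 0 0 0 0 0;0 -12 0 0 0 0 0"

```text
time_s: 3.7
ee_pos: [612.2, 105.6, 22.0]
ee_rot: [180.0, 0.0, 60.7]
ft_force: [-0.5, -0.1, -0.4]
opening: 0.3
```

```bash
python3 -c "
from h import *
local()"
```

```text
local [ -0.9 119.6] z 22.0 F [-0.4 -0.3 -0.4] mz [-0.08  0.09  0.04] t 3.7
```

Call:
send_rows:
  series: "0 -1.5 0 0 0 0 0;0 -3 0 0 0 0 0;0 -4.5 0 0 0 0 0;0 -6 0 0 0 0 0;0 -6 0 0 0 0 0"

```text
time_s: 4.2
ee_pos: [609.3, 100.3, 22.0]
ee_rot: [-180.0, 0.0, 60.7]
ft_force: [-0.1, -0.2, -0.0]
opening: 0.5
```

```bash
python3 -c "
from h import *
local()"
```

```text
local [ -0.9 113.6] z 22.0 F [ 0.  -0.2 -0. ] mz [-0.1   0.1  -0.04] t 4.2
```

Run:
```python
from h import *
s=cam("scene","s3");t=cam("top")
b=cv2.resize(s["img"][150:240,305:375],None,fx=6,fy=6,interpolation=2)
a=cv2.resize(t["img"][150:240,255:315],None,fx=6,fy=6,interpolation=2)
cv2.imwrite("pics/c4.png",np.hstack([b,a]))
```

```text
(no output)
```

View pics/c4.png

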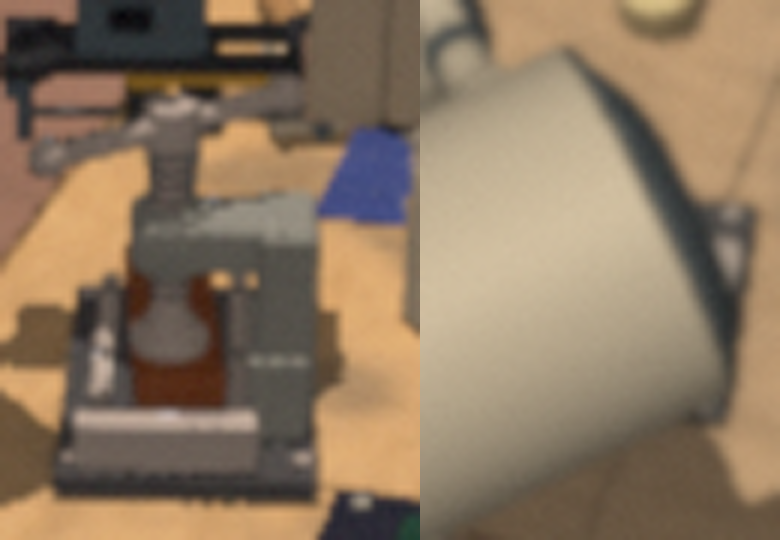

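Call:
send_rows:
  series: "0 -1.5 0 0 0 0 0;0 -3 0 0 0 0 0;0 -4.5 0 0 0 0 0;0 -6 0 0 0 0 0;0 -6 0 0 0 0 0"

```text
time_s: 4.8
ee_pos: [606.3, 95.1, 22.0]
ee_rot: [-180.0, 0.0, 60.7]
ft_force: [-0.1, 0.0, -0.2]
opening: 0.7
```

```bash
python3 -c "
from h import *
local()"
```

```text
local [ -0.8 107.5] z 22.0 F [-0.1 -0.  -0.2] mz [-0.06  0.02 -0.04] t 4.8
```

Call:
send_rows:
  series: "0 -1 0 0 0 0 0;0 -2 0 0 0 0 0;0 -3 0 0 0 0 0;0 -4 0 0 0 0 0;0 -4 0 0 0 0 0"

```text
time_s: 5.3
ee_pos: [604.4, 91.7, 22.0]
ee_rot: [-180.0, 0.0, 60.7]
ft_force: [0.3, -0.2, -0.2]
opening: 0.5
```

```bash
python3 -c "
from h import *
local()"
```

```text
local [ -0.8 103.6] z 22.0 F [ 0.4 -0.1 -0.2] mz [-0.17  0.1   0.01] t 5.3
```

Run:
```python
from h import *
s=cam("scene","s4")
def w(x,y,z): return [*loc2w(x,y),z]
for n,l in dict(stoptopfront=(0,-67,40),stoptopback=(0,-55,40),home=(0,-55,36),gap10=(0,-45,36),gap10b=(0,-45,14),gap40=(0,-15,36),gap40b=(0,-15,14),fr=(-28,-55,36),fl=(28,-55,36),foot0=(0,0,48),footedge=(0,-20,48)).items(): print(n,proj(s,w(*l))[0].round(1))
i0=cv2.imread("pics/s2.png");i1=s["img"]
x,y=proj(s,w(0,-55,36))[0].round().astype(int)
for im in(i0,i1):
  print([im[r,x+6].tolist() for r in range(y-14,y+4)], x,y)
# wrist view: projected tip
print(proj(s,[manip.sense()["ee_pos"]]))
a=[cv2.resize(im[185:245,305:365],None,fx=6,fy=6,interpolation=0) for im in(i0,i1)]
cv2.imwrite("pics/c5.png",np.hstack(a))
```

```text
stoptopfront [332.6 220.3]
stoptopback [332.6 218.3]
home [332.6 219.5]
gap10 [332.6 217.8]
gap10b [332.5 224.2]
gap40 [332.6 212.9]
gap40b [332.5 219.3]
fr [323.  219.4]
fl [342.1 219.5]
foot0 [332.6 207. ]
footedge [332.6 210.2]
[[64, 80, 119], [66, 81, 113], [61, 77, 115], [45, 62, 103], [24, 42, 78], [17, 36, 74], [20, 39, 75], [20, 40, 80], [23, 41, 81], [19, 40, 81], [19, 37, 77], [18, 40, 77], [31, 45, 79], [87, 97, 116], [135, 146, 166], [147, 162, 183], [127, 140, 158], [92, 100, 113]] 333 219
[[62, 71, 87], [61, 71, 87], [55, 64, 84], [40, 52, 78], [26, 42, 77], [18, 38, 74], [19, 37, 75], [23, 43, 82], [17, 40, 82], [17, 37, 80], [18, 41, 79], [21, 41, 79], [34, 49, 80], [88, 97, 116], [132, 145, 163], [147, 163, 184], [129, 140, 159], [92, 100, 113]] 333 219
[[332.36717355 199.18854567]]
```

View pics/c5.png

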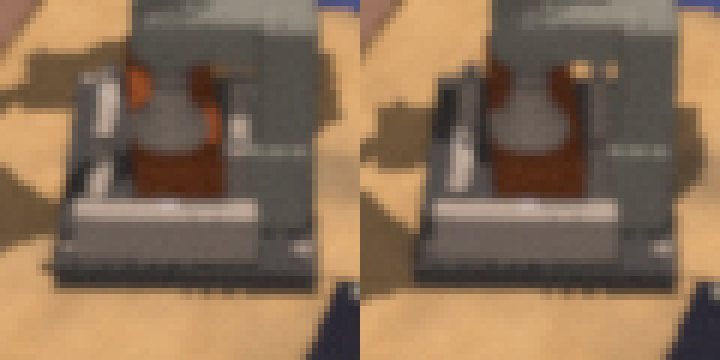

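Call:
send_rows:
  series: "0 -1 0 0 0 0 0;0 -2 0 0 0 0 0;0 -3 0 0 0 0 0;0 -4 0 0 0 0 0;0 -5 0 0 0 0 0"

```text
time_s: 5.85
ee_pos: [602.0, 87.3, 22.0]
ee_rot: [180.0, -0.0, 60.7]
ft_force: [-0.2, 0.2, 0.7]
opening: 0.1
```

```bash
python3 -c "
from h import *
local()"
```

```text
local [-0.7 98.7] z 22.0 F [-0.3  0.1  0.7] mz [-0.08  0.1  -0.03] t 5.85
```

Call:
send_rows:
  series: "0 2 0 -50 0 0 0;0 20 0 -100 0 0 0;0 60 -30 -110 0 0 0;0 80 -80 -110 0 0 0;0 90 -130 -110 0 0 0"

```text
time_s: 6.35
ee_pos: [537.9, 226.8, 132.6]
ee_rot: [179.9, -0.1, 60.7]
ft_force: [-0.7, 0.8, -0.7]
opening: 0.2
```

Call:
send_rows:
  series: "0 0 -50 0 0 0 0;0 0 -100 0 0 0 0;0 0 -150 0 0 0 0;0 0 -190 0 0 0 0;0 0 -190 0 0 0 0"

```text
time_s: 6.85
ee_pos: [367.7, 319.2, 132.1]
ee_rot: [-179.9, 0.1, 60.9]
ft_force: [-0.2, -1.0, -0.6]
opening: 0.4
```

Run:
```python
from h import *
local()
t=cam("top","t6");s=cam("scene","s6")
a=t["img"][160:230,235:325].copy()
a=cv2.resize(a,None,fx=8,fy=8,interpolation=2)
for y,col in((135,(255,255,0)),(143,(0,255,0)),(103,(0,255,0)),(-55,(0,0,255)),(-75,(255,255,0))):
    z=36 if y in(143,103) else 40 if y==-55 else 14
    q=proj(t,[[*loc2w(x,y),z] for x in(-28,28)]);q=((q-[235,160])*8+3.5).astype(int)
    cv2.line(a,tuple(map(int,q[0])),tuple(map(int,q[1])),col,1)
cv2.imwrite("pics/c6.png",a)
```

```text
local [-319.2  183.2] z 132.1 F [ 0.3 -1.  -0.6] mz [-0.16  0.1  -0.01] t 6.85
```

View pics/c6.png

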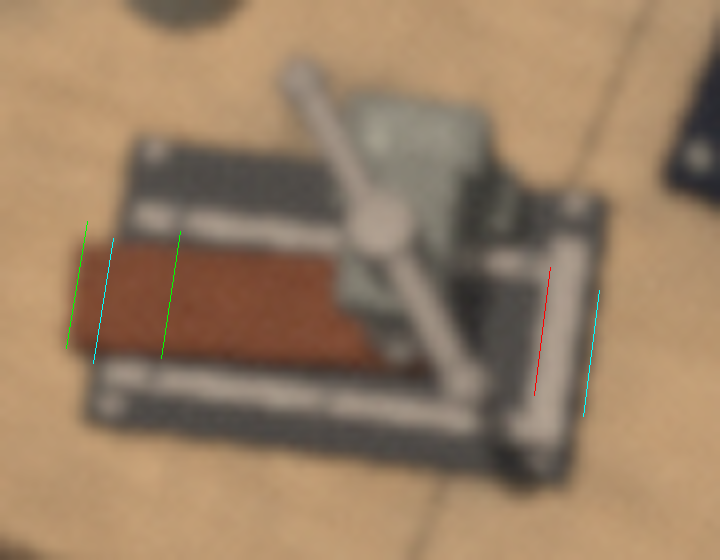

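The overlay shows the block has not moved: its end is still at crop (75,295). The fingers must have been somewhere other than where I believed, so I compare the arm's reported position with the cameras.

Run:
```python
from h import *
c=[manip.read_camera(n) for n in("top","scene")]
e=manip.sense()["ee_pos"]
ims=[]
for k in c:
    print(k["position"],k["orientation"])
    im=k["img"].copy();
    q=proj(k,[e])[0]; print(q)
    cv2.drawMarker(im,tuple(int(v) for v in q.round()),(0,255,0),0,8,1)
    x,y=int(min(max(q[0],70),570)),int(min(max(q[1],100),300))
    ims.append(cv2.resize(im[y-100:y+100,x-66:x+67],None,fx=3,fy=3,interpolation=2))
cv2.imwrite("pics/c7.png",np.hstack(ims)[:600,:800])
```

```text
[  66.37754525   66.24284549 1702.30833324] [-1.64121379e+02 -1.60157815e-01 -1.13588519e+02]
[209.87409298 283.57363138]
[ -16.06613285 -985.55100793  652.02423155] [-117.94000014    0.12241987  -28.75993629]
[238.49186189 158.05933872]
```

View pics/c7.png

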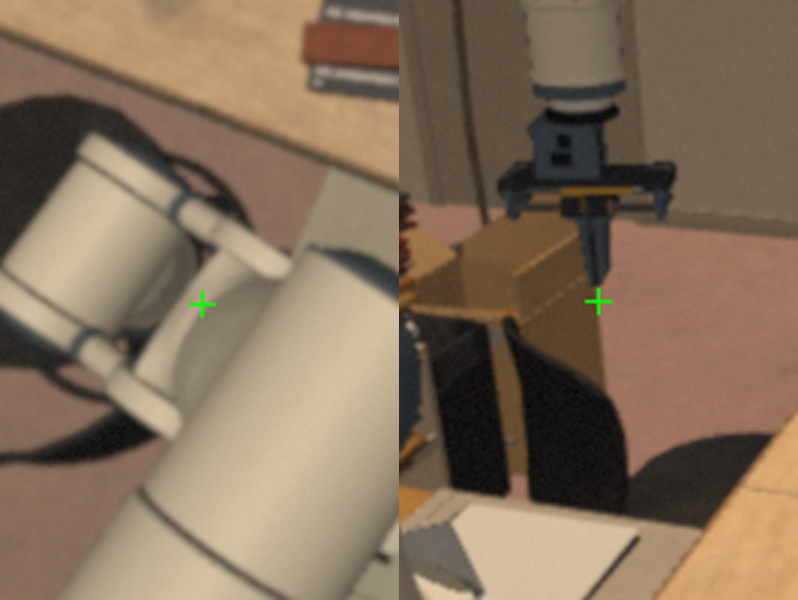

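Run:
```python
from h import *
s=cam("scene")
print(proj(s,[[641.4,155.6,96.4],[641.4,155.6,112]]))
x,y=loc2w(0,180);go(x,y,132,60.2)
```

```text
[[332.63747214 169.32834539]
 [332.67147878 164.98533562]]
tcp [373.1 317.6 132. ] [180.   -0.   60.7] q [ 33.  22. 100.  -0.  59.  63.] t 7.1
shift [ -7.2 313.8   0. ] wz 0.5
```

Call:
send_rows:
  series: "0 -7 50 0 0 0 0.5;0 -7 100 0 0 0 0.5;0 -7 150 0 0 0 0.5;0 -7 200 0 0 0 0.5;0 -7 250 0 0 0 0.5"

```text
time_s: 7.6
ee_pos: [588.7, 187.1, 131.9]
ee_rot: [180.0, -0.0, 60.1]
ft_force: [0.6, 0.7, 0.1]
opening: 0.1
```

Call:
send_rows:
  series: "0 0 50 0 0 0 0;0 0 64 30 0 0 0;0 0 64 70 0 0 0;0 0 64 105 0 0 0;0 0 64 105 0 0 0"

```text
time_s: 8.1
ee_pos: [639.2, 156.0, 22.3]
ee_rot: [-179.7, 0.3, 60.1]
ft_force: [-0.3, 0.2, -0.0]
opening: 0.1
```

```bash
python3 -c "
from h import *
local()"
```

```text
local [ -2.6 176.8] z 22.3 F [-0.4  0.  -0. ] mz [-0.08  0.13  0.  ] t 8.1
```

Call:
send_rows:
  series: "0 0 0 4 0 0 0;0 0 0 8 0 0 0;0 0 0 12 0 0 0;0 0 0 15 0 0 0;0 0 0 17 0 0 0"

```text
time_s: 8.6
ee_pos: [642.0, 158.1, 10.4]
ee_rot: [180.0, -0.0, 60.2]
ft_force: [0.5, 0.5, -0.2]
opening: 0.3
```

Call:
send_rows:
  series: "0 0 0 3 0 0 0;0 0 0 5 0 0 0;0 0 0 7 0 0 0;0 0 0 9 0 0 0;0 0 0 10 0 0 0"

```text
time_s: 9.1
ee_pos: [641.7, 158.0, -0.2]
ee_rot: [-180.0, 0.0, 60.2]
ft_force: [-0.4, -0.8, 0.0]
opening: 0.3
```

Run:
```python
from h import *
local()
s=cam("scene","s8")
q=proj(s,[manip.sense()["ee_pos"]])[0];print(q)
im=cv2.resize(s["img"][130:240,290:400],None,fx=5,fy=5,interpolation=2)
cv2.drawMarker(im,tuple(int((v-o)*5) for v,o in zip(q,(290,130))),(0,255,0),0,10,1)
cv2.imwrite("pics/c8.png",im)
```

```text
local [ -1.4 179.7] z -0.2 F [ 0.1 -0.9  0. ] mz [-0.13  0.12 -0.01] t 9.1
[332.14874129 195.01076112]
```

View pics/c8.png

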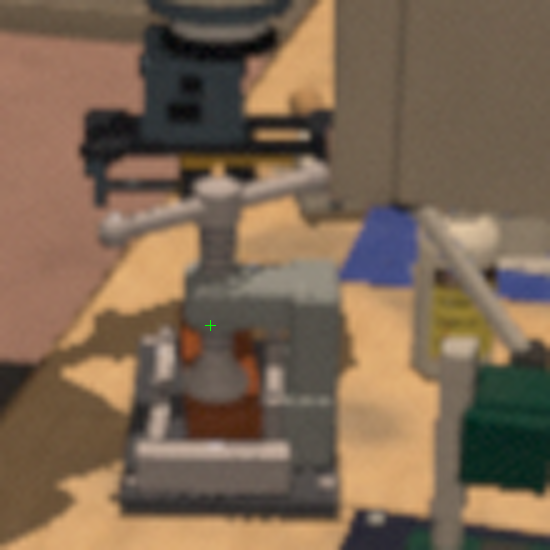

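The reported TCP is at worktop height with no contact, so the real fingertips sit higher than reported. This agrees with the 5–7 px offset seen in the pictures. I feel down for the worktop to get the true offset.

Call:
send_rows:
  series: "0 0 0 2 0 0 0;0 0 0 4 0 0 0;0 0 0 6 0 0 0;0 0 0 8 0 0 0;0 0 0 9 0 0 0"

```text
time_s: 9.65
ee_pos: [641.6, 157.9, -9.3]
ee_rot: [-180.0, 0.0, 60.2]
ft_force: [1.2, -0.4, -0.4]
opening: 0.5
```

Call:
send_rows:
  series: "0 0 0 1 0 0 0;0 0 0 2 0 0 0;0 0 0 3 0 0 0;0 0 0 4 0 0 0;0 0 0 5 0 0 0"

```text
time_s: 10.15
ee_pos: [641.8, 158.0, -14.1]
ee_rot: [180.0, 0.0, 60.2]
ft_force: [0.2, -0.4, -0.3]
opening: 0.7
```

Call:
send_rows:
  series: "0 0 0 1 0 0 0;0 0 0 2 0 0 0;0 0 0 3 0 0 0;0 0 0 4 0 0 0;0 0 0 4 0 0 0"

```text
time_s: 10.65
ee_pos: [641.7, 157.9, -18.2]
ee_rot: [-180.0, 0.0, 60.2]
ft_force: [0.6, 0.4, -0.5]
opening: 0.6
```

Call:
send_rows:
  series: "0 0 0 1 0 0 0;0 0 0 2 0 0 0;0 0 0 3 0 0 0;0 0 0 3 0 0 0"

```text
time_s: 11.05
ee_pos: [641.6, 158.0, -21.2]
ee_rot: [-180.0, 0.0, 60.2]
ft_force: [0.6, 0.6, -1.2]
opening: 0.7
```

Call:
send_rows:
  series: "0 0 0 -18 0 0 0;0 -5 0 -18 0 0 0;0 -10 0 -18 0 0 0;0 -15 0 -18 0 0 0;0 -20 0 -18 0 0 0"

```text
time_s: 11.55
ee_pos: [631.4, 140.2, -3.5]
ee_rot: [-180.0, 0.0, 60.2]
ft_force: [0.4, 0.0, 0.7]
opening: 0.7
```

Call:
send_rows:
  series: "0 -4 0 0 0 0 0;0 -8 0 0 0 0 0;0 -12 0 0 0 0 0;0 -16 0 0 0 0 0;0 -20 0 0 0 0 0"

```text
time_s: 12.05
ee_pos: [621.7, 123.0, -3.0]
ee_rot: [-180.0, 0.0, 60.2]
ft_force: [0.3, 0.1, 0.3]
opening: 0.6
```

```bash
python3 -c "
from h import *
local()"
```

```text
local [ -1.3 139.4] z -3.0 F [0.2 0.2 0.3] mz [-0.01  0.08  0.  ] t 12.05
```

Call:
send_rows:
  series: "0 -4 0 0 0 0 0;0 -8 0 0 0 0 0;0 -11 0 0 0 0 0;0 -13 0 0 0 0 0;0 -15 0 0 0 0 0"

```text
time_s: 12.55
ee_pos: [614.4, 110.1, -3.0]
ee_rot: [180.0, -0.0, 60.2]
ft_force: [0.6, 0.8, -0.0]
opening: 0.4
```

Run:
```python
from h import *
local()
s=cam("scene","s9")
i0=cv2.imread("pics/s6.png")
d=cv2.absdiff(i0,s["img"]).max(2)
print(d[198:222,318:348:2])
a=[cv2.resize(im[185:245,305:365],None,fx=6,fy=6,interpolation=0) for im in(i0,s["img"])]
cv2.imwrite("pics/c9.png",np.hstack(a))
```

```text
local [ -1.3 124.6] z -3.0 F [ 0.1  1.  -0. ] mz [0.03 0.03 0.01] t 12.55
[[35 52 68 51 43 76 24  3  4 42 72 65 25 69 52]
 [38 30 86 72 34 70 29  2  4 43 69 75 32 87 58]
 [49 43 95 82 37 71 28  3  3 42 65 72 38 90 50]
 [44 45 96 83 40 66 15  1  2 30 68 74 37 90 48]
 [39 41 83 75 29 50  2  1  2  9 59 74 41 93 45]
 [41 35 40 48 25 23  1  2  1  3 38 82 46 90 48]
 [29 27  7 24 35  1  2  2  1  1 14 84 46 94 46]
 [ 9 19  2 14 37  5  2  1  2  1  4 82 45 93 44]
 [ 1  9  1  8 41  1  2  3  2  2  5 77 38 93 49]
 [ 4  2  2 16 42  1  2  3  2  2  4 75 38 85 46]
 [ 3  1  3 10 44  1  1  1  1  2  4 60 40 62 41]
 [ 1  1  2  7 29  4  1  1  4  2  1 21 41 61 38]
 [ 1  2  1  3 31  1  2  1  3  2  3 16 32 57 23]
 [ 1  3  4  9 39  6  5  4  4  3  5 19 29  9  6]
 [ 2  1  4 14 36  3  7  8  7  5  5 19 30  3  1]
 [ 3 23 39 16 39  7 10 11 11  8  8 26 31  1  1]
 [ 4 64 73 12 39 11  8 14  5  5  7 21 26  4  5]
 [ 7 75 70 16 41 46 32 43 30 32 28 11 20  2  1]
 [ 4 72 70 23 45 66 58 59 63 64 61 41 16  1  2]
 [15 62 48 24 58 66 61 59 68 68 67 39 10  2  1]
 [ 9 19  6  7 27 30 30 24 32 43 43 26  2  4  2]
 [ 3  2  3  2  2  1  4  3  7 15 13 10  4  4  3]
 [ 1  2  2  2  2  3  1  1  2  2  2  1  1  4  2]
 [ 3  3  1  1  3  0  3  2  3  2  3  2  3  1  2]]
```

The block is moving now: pixels just above the stop changed.

Call:
send_rows:
  series: "0 -1.5 0 0 0 0 0;0 -3 0 0 0 0 0;0 -4.5 0 0 0 0 0;0 -6 0 0 0 0 0;0 -6 0 0 0 0 0"

```text
time_s: 13.1
ee_pos: [613.9, 106.2, -2.2]
ee_rot: [179.8, -0.2, 60.2]
ft_force: [9.2, 10.1, 0.5]
opening: 0.6
```

```bash
python3 -c "
from h import *
local()"
```

```text
local [  0.3 120.9] z -2.2 F [ 3.  13.3  0.5] mz [ 1.94 -1.49 -0.01] t 13.1
```

The block is home: force along the channel rose to 13 N at TCP y = 121, against 119 expected. I back off, lift, and go over the hub.

Call:
send_rows:
  series: "0 10 0 0 0 0 0;0 15 0 -45 0 0 -8;0 15 0 -95 0 0 -16;0.77 15 0 -145 0 0 -24;0.77 15 0 -188 0 0 -32"

```text
time_s: 13.6
ee_pos: [618.9, 118.3, 187.7]
ee_rot: [180.0, 0.0, 92.6]
ft_force: [0.1, 0.1, 0.1]
opening: 13.4
```

```bash
python3 -c "
from h import *
local();go(554,1.4,186,145.5)"
```

```text
local [ -1.5 133.9] z 187.7 F [-0.   0.1  0.1] mz [-0.06  0.01 -0.02] t 13.6
tcp [618.9 118.3 187.7] [180.    0.   92.6] q [ 5. 29. 76. -0. 75.  3.] t 13.6
shift [-113.9  -70.     1.7] wz -52.9
```

Call:
send_rows:
  series: "0.77 -114 -70 0 0 0 -53;0.77 -114 -70 0 0 0 -53;0.77 -114 -70 0 0 0 -53;0.77 -114 -70 0 0 0 -53;0.77 -114 -70 0 0 0 -53"

```text
time_s: 14.1
ee_pos: [552.7, 0.5, 185.2]
ee_rot: [-180.0, -0.0, 134.5]
ft_force: [-0.4, 0.6, 0.5]
opening: 53.4
```

```bash
python3 -c "
from h import *
local();go(554,1.4,186,145.5)"
```

```text
local [-0.2 -1.2] z 185.2 F [-0.6  0.3  0.5] mz [-0.01  0.   -0.01] t 14.1
tcp [5.527e+02 5.000e-01 1.852e+02] [-180.    -0.   134.5] q [ -6.  23.  88.  -0.  70. -51.] t 14.1
shift [-0.2  1.6 -0.8] wz -11.0
```

Call:
send_rows:
  series: "0.77 0 1.6 0 0 0 -5.5;0.77 0 1.6 0 0 0 -11;0.77 0 1.6 0 0 0 -11;0.77 0 1.6 0 0 0 -11"

```text
time_s: 14.5
ee_pos: [554.4, 2.7, 185.0]
ee_rot: [-180.0, -0.0, 145.1]
ft_force: [-0.6, 0.4, 0.2]
opening: 70.4
```

Run:
```python
from h import *
local();go(554,1.4,111,145.5)
s=cam("scene","s10")
im=cv2.resize(s["img"][115:245,280:390],None,fx=4.6,fy=4.6,interpolation=2)
cv2.imwrite("pics/c10.png",im)
```

```text
local [0.1 1.5] z 185.0 F [-0.7  0.   0.2] mz [-0.01  0.04 -0.02] t 14.5
tcp [554.4   2.7 185. ] [-180.    -0.   145.1] q [ -6.  23.  87.  -0.  70. -61.] t 14.5
shift [-0.4 -1.3 74. ] wz -0.4
```

View pics/c10.png

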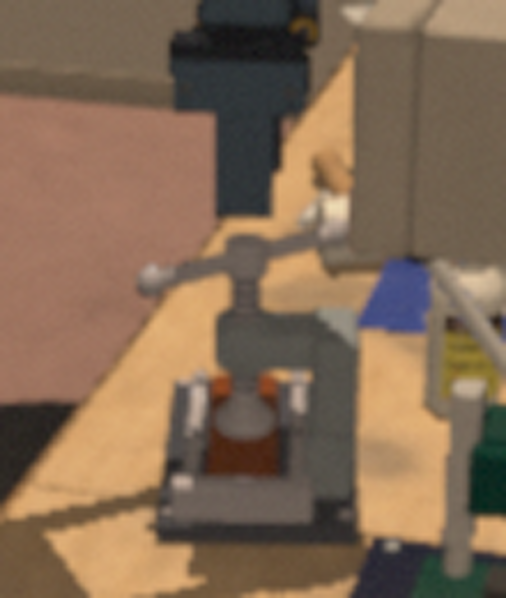

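Run:
```python
from h import *
s=cam("scene")
for z in(185,200,205,210,215): print(z,proj(s,[[530,-31,z]])[0].round(1),proj(s,[[554,2,z]])[0].round(1))
```

```text
185 [331.4 170.3] [333.  164.8]
200 [331.5 165.3] [333.  159.9]
205 [331.5 163.7] [333.1 158.3]
210 [331.5 162. ] [333.1 156.7]
215 [331.5 160.3] [333.1 155. ]
```

Call:
send_rows:
  series: "0.77 0 -1 25 0 0 0;0.77 0 -1 45 0 0 0;0.77 0 -1 60 0 0 0;0.77 0 -1 70 0 0 0;0.77 0 -1 75 0 0 0"

```text
time_s: 15.1
ee_pos: [553.7, 1.8, 109.3]
ee_rot: [-180.0, -0.0, 145.2]
ft_force: [-0.4, 0.3, 0.0]
opening: 70.0
```

Call:
send_rows:
  series: "0.77 0 0 0 0 0 5;0.77 0 0 0 0 0 10;0.77 0 0 0 0 0 15;0.77 0 0 0 0 0 20;0.77 0 0 0 0 0 25"

```text
time_s: 15.6
ee_pos: [553.3, 2.7, 110.1]
ee_rot: [-180.0, -0.1, 120.0]
ft_force: [-1.5, 9.2, -4.8]
opening: 70.2
```

```bash
python3 -c "
from h import *
local();go(554,1.4,110,145.5)"
```

```text
local [-0.8  1. ] z 110.1 F [-5.8  7.2 -4.8] mz [1.39 0.53 0.36] t 15.6
tcp [553.3   2.7 110.1] [-1.8e+02 -1.0e-01  1.2e+02] q [ -6.  28.  93.   0.  60. -36.] t 15.6
shift [-1.5 -0.1  0.1] wz -25.5
```

Engaged: the moment is 0.36 N m, which is the free-turning value. I keep turning.

Call:
send_rows:
  series: "0.77 0 0 0 0 0 8;0.77 0 0 0 0 0 16;0.77 0 0 0 0 0 24;0.77 0 0 0 0 0 32;0.77 0 0 0 0 0 40"

```text
time_s: 16.1
ee_pos: [554.1, 2.8, 110.1]
ee_rot: [-180.0, -0.1, 79.9]
ft_force: [2.7, 8.0, -6.3]
opening: 70.6
```

```bash
python3 -c "
from h import *
local();go(554,1.4,110,145.5)"
```

```text
local [-0.2  1.5] z 110.1 F [-1.6  8.3 -6.3] mz [ 1.5  -0.27  0.39] t 16.1
tcp [554.1   2.8 110.1] [-1.80e+02 -1.00e-01  7.99e+01] q [-6. 28. 92.  0. 60.  4.] t 16.1
shift [-1.4  0.1  0.1] wz -65.6
```

Call:
send_rows:
  series: "0.77 0 0 0 0 0 8;0.77 0 0 0 0 0 16;0.77 0 0 0 0 0 24;0.77 0 0 0 0 0 32;0.77 0 0 0 0 0 40"

```text
time_s: 16.6
ee_pos: [553.9, 2.0, 110.0]
ee_rot: [-180.0, 0.0, 39.9]
ft_force: [-0.0, 1.2, -8.9]
opening: 70.5
```

```bash
python3 -c "
from h import *
local();go(554,1.4,110,145.5)"
```

```text
local [0.1 0.7] z 110.0 F [-0.6  1.  -8.9] mz [0.15 0.13 0.33] t 16.6
tcp [553.9   2.  110. ] [-180.     0.    39.9] q [-6. 28. 93.  0. 60. 44.] t 16.6
shift [-0.3  0.5  0. ] wz -105.6
```

Call:
send_rows:
  series: "0.77 0 0 0 0 0 8;0.77 0 0 0 0 0 16;0.77 0 0 0 0 0 24;0.77 0 0 0 0 0 32;0.77 0 0 0 0 0 40"

```text
time_s: 17.1
ee_pos: [552.0, 2.2, 109.4]
ee_rot: [-180.0, 0.2, -0.1]
ft_force: [-7.9, 4.1, -8.7]
opening: 70.4
```

```bash
python3 -c "
from h import *
local()"
```

```text
local [-1.7 -0. ] z 109.4 F [-8.9 -0.4 -8.7] mz [0.47 1.34 0.39] t 17.1
```

Call:
send_rows:
  series: "0.77 0 0 0 0 0 8;0.77 0 0 0 0 0 16;0.77 0 0 0 0 0 24;0.77 0 0 0 0 0 32;0.77 0 0 0 0 0 40"

```text
time_s: 17.6
ee_pos: [551.8, 2.9, 109.3]
ee_rot: [179.9, 0.2, -40.1]
ft_force: [-4.9, 9.8, -8.2]
opening: 70.1
```

```bash
python3 -c "
from h import *
local();go(554,1.4,110,145.5)"
```

```text
local [-2.2  0.4] z 109.3 F [-9.1  6.1 -8.2] mz [1.48 1.39 0.45] t 17.6
tcp [551.8   2.9 109.3] [179.9   0.2 -40.1] q [ -6.  28.  93.   0.  60. 124.] t 17.6
shift [ 2.6 -0.3 -0.7] wz -185.6
```

Call:
send_rows:
  series: "0.77 0 0 0 0 0 7;0.77 0 0 0 0 0 14;0.77 0 0 0 0 0 20"

```text
time_s: 17.9
ee_pos: [552.3, 3.1, 109.5]
ee_rot: [179.9, 0.2, -60.1]
ft_force: [-4.2, 11.8, -8.1]
opening: 70.3
```

```bash
python3 -c "
from h import *
local()
for i in range(3): cam('scene');local()
cam('scene','s11')"
```

```text
local [-1.9  0.9] z 109.5 F [-9.5  8.1 -8.1] mz [1.97 0.97 0.44] t 17.9
local [-1.8  0.9] z 109.5 F [-6.3  6.1 -4.8] mz [1.46 0.84 0.29] t 17.95
local [-1.4  0.9] z 109.7 F [-5.2  4.7 -4.8] mz [1.23 0.81 0.28] t 18.0
local [-1.2  0.8] z 109.8 F [-6.7  4.5 -4.5] mz [1.24 0.83 0.27] t 18.05
```

Call:
send_rows:
  series: "0.77 0 0 0 0 0 7;0.77 0 0 0 0 0 14;0.77 0 0 0 0 0 20"

```text
time_s: 18.4
ee_pos: [553.1, 3.2, 109.7]
ee_rot: [179.9, 0.1, -80.1]
ft_force: [0.3, 13.2, -8.1]
opening: 70.2
```

```bash
python3 -c "
from h import *
local()"
```

```text
local [-1.2  1.3] z 109.7 F [-6.4 11.6 -8.1] mz [2.31 0.43 0.49] t 18.4
```

Call:
send_rows:
  series: "0.77 0 0 0 0 0 -5;0.77 0 0 0 0 0 -10;0.77 0 0 -40 0 0 -10;0.77 0 0 -80 0 0 -10;0.77 0 0 -80 0 0 -18"

```text
time_s: 18.9
ee_pos: [557.0, 1.5, 195.5]
ee_rot: [-179.6, -0.3, -61.8]
ft_force: [0.9, -0.3, -0.7]
opening: 70.4
```

```bash
python3 -c "
from h import *
local();go(554,1.4,190,99.9)"
```

```text
local [3.  1.8] z 195.5 F [ 0.9  0.2 -0.7] mz [ 0.02  0.16 -0.01] t 18.9
tcp [557.    1.5 195.5] [-179.6   -0.3  -61.8] q [ -6.  22.  87.  -0.  71. 146.] t 18.9
shift [-1.3  2.6  5.5] wz -161.7
```

Call:
send_rows:
  series: "0.77 0 0 0 0 0 -8.5;0.77 0 0 0 0 0 -17;0.77 0 0 0 0 0 -25.5;0.77 0 0 0 0 0 -34;0.77 0 0 0 0 0 -42"

```text
time_s: 19.4
ee_pos: [554.2, 1.7, 190.6]
ee_rot: [-180.0, -0.1, -19.4]
ft_force: [-0.6, -0.0, 0.5]
opening: 70.1
```

Call:
send_rows:
  series: "0.77 0 0 0 0 0 -8.5;0.77 0 0 0 0 0 -17;0.77 0 0 0 0 0 -25.5;0.77 0 0 0 0 0 -34;0.77 0 0 0 0 0 -42"

```text
time_s: 19.9
ee_pos: [554.2, 1.7, 190.6]
ee_rot: [180.0, -0.0, 22.6]
ft_force: [0.0, 0.1, 0.3]
opening: 70.1
```

Call:
send_rows:
  series: "0.77 0 0 0 0 0 -8.5;0.77 0 0 0 0 0 -17;0.77 0 0 0 0 0 -25.5;0.77 0 0 0 0 0 -34;0.77 0 0 0 0 0 -42"

```text
time_s: 20.4
ee_pos: [554.3, 1.7, 190.6]
ee_rot: [179.9, -0.0, 64.6]
ft_force: [0.8, 0.0, -0.2]
opening: 70.7
```

Call:
send_rows:
  series: "0.77 0 0 0 0 0 -8.5;0.77 0 0 0 0 0 -17;0.77 0 0 0 0 0 -25.5;0.77 0 0 0 0 0 -34;0.77 0 0 0 0 0 -42"

```text
time_s: 20.9
ee_pos: [554.2, 1.7, 190.6]
ee_rot: [180.0, 0.0, 106.6]
ft_force: [0.1, 0.3, 0.0]
opening: 70.2
```

```bash
python3 -c "
from h import *
local();go(554,1.4,107,108)"
```

```text
local [0.5 0.6] z 190.6 F [-0.1  0.3  0. ] mz [-0.1   0.03  0.04] t 20.9
tcp [554.2   1.7 190.6] [180.    0.  106.6] q [ -6.  22.  87.  -0.  70. -23.] t 20.9
shift [-0.2 -0.3 83.6] wz -1.4
```

Call:
send_rows:
  series: "0.77 0 0 30 0 0 -3;0.77 0 0 55 0 0 -3;0.77 0 0 72 0 0 -3;0.77 0 0 82 0 0 -3;0.77 0 0 82 0 0 -3"

```text
time_s: 21.4
ee_pos: [553.6, 1.8, 107.4]
ee_rot: [-179.9, -0.0, 109.2]
ft_force: [0.4, -1.3, 0.3]
opening: 70.5
```

Call:
send_rows:
  series: "0.77 0 0 0 0 0 7;0.77 0 0 0 0 0 14;0.77 0 0 0 0 0 21;0.77 0 0 0 0 0 28"

```text
time_s: 21.8
ee_pos: [554.6, 3.0, 108.8]
ee_rot: [179.9, -0.1, 81.0]
ft_force: [4.8, 11.8, -9.5]
opening: 70.5
```

```bash
python3 -c "
from h import *
local()"
```

```text
local [0.2 2. ] z 108.8 F [-1.7 12.7 -9.5] mz [ 2.14 -0.47  0.51] t 21.8
```

Call:
send_rows:
  series: "0.77 0 0 0 0 0 6;0.77 0 0 0 0 0 12;0.77 0 0 0 0 0 16"

```text
time_s: 22.1
ee_pos: [554.7, 2.6, 108.8]
ee_rot: [179.9, -0.1, 65.0]
ft_force: [4.4, 6.5, -10.2]
opening: 70.3
```

```bash
python3 -c "
from h import *
local()"
```

```text
local [0.5 1.6] z 108.8 F [  0.6   7.8 -10.2] mz [ 1.32 -0.49  0.54] t 22.1
```

Call:
send_rows:
  series: "0.77 0 0 0 0 0 -5;0.77 0 0 0 0 0 -10;0.77 0 0 -40 0 0 -10;0.77 0 0 -85 0 0 -10;0.77 0 0 -105 0 0 -10"

```text
time_s: 22.6
ee_pos: [555.8, 1.6, 218.1]
ee_rot: [179.6, -0.1, 75.2]
ft_force: [0.9, -0.6, -1.2]
opening: 70.2
```

```bash
python3 -c "
from h import *
local();go(400,250,215,75)"
```

```text
local [1.9 1.3] z 218.1 F [ 1.  -0.1 -1.2] mz [-0.03  0.08  0.06] t 22.6
tcp [555.8   1.6 218.1] [ 1.796e+02 -1.000e-01  7.520e+01] q [-6. 21. 85. -0. 74.  9.] t 22.6
shift [ 200.5 -213.9    3.1] wz 0.2
```

Call:
send_rows:
  series: "0.77 200 -214 0 0 0 0;0.77 200 -214 0 0 0 0;0.77 200 -214 0 0 0 0;0.77 200 -214 0 0 0 0;0.77 200 -214 0 0 0 0"

```text
time_s: 23.1
ee_pos: [420.0, 214.8, 214.5]
ee_rot: [179.9, -0.1, 75.2]
ft_force: [0.9, 1.0, -0.6]
opening: 70.3
```

Call:
send_rows:
  series: "0.77 30 -45 0 0 0 0;0.77 30 -45 0 0 0 0;0.77 30 -45 0 0 0 0"

```text
time_s: 23.4
ee_pos: [384.6, 254.9, 214.2]
ee_rot: [179.9, -0.1, 75.4]
ft_force: [-0.6, -1.0, 0.4]
opening: 70.5
```

Run:
```python
from h import *
local()
t=cam("top","t12");s=cam("scene","s12")
a=cv2.resize(t["img"][140:235,230:320],None,fx=4.4,fy=4.4,interpolation=2)
b=cv2.resize(s["img"][150:245,300:390],None,fx=4.4,fy=4.4,interpolation=2)
cv2.imwrite("pics/c12.png",np.hstack([a,b]))
```

```text
local [-272.6  135.8] z 214.2 F [-0.  -1.1  0.4] mz [-0.16  0.02 -0.03] t 23.4
```

View pics/c12.png

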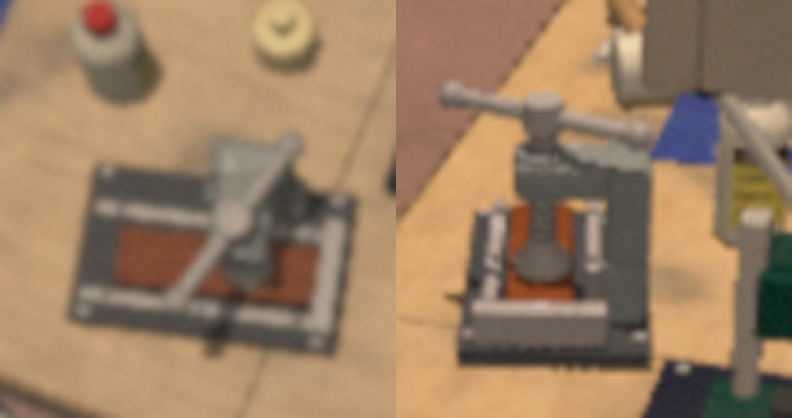

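Run:
```python
from h import *
t=cam("top");s=cam("scene")
T=lambda x,y:(230+x/4.4,140+y/4.4);S=lambda x,y:(300+(x-396)/4.4,150+y/4.4)
print("hub",tri(t,T(233,216),s,S(543,108))[0])
a,b=tri(t,T(291,142),s,S(637,132))[0],tri(t,T(175,298),s,S(453,94))[0];print(a,b)
d=(a-b)[:2];print("bar",np.degrees(np.arctan2(d[1],d[0])))
Q=R.from_euler("z",YAW,degrees=True).as_matrix()[:2,:2].T
for uv in((118,225),(116,282)):print("block +y end",Q@(atz(t,T(*uv),36)[:2]-P))
```

```text
hub [555.32239831   2.17033118 154.08041683]
[590.96722974 -57.54017228 152.43678427] [518.18819328  62.37042294 148.96223606]
bar -58.74458692321642
block +y end [ 18.61262143 102.72957967]
block +y end [-26.54118526  97.59173525]
```

```bash
python3 -c "
from h import *
print(manip.hand_in());local()"
```

```text
the job is handed in; nothing more can be done
None
the job is handed in; nothing more can be done
```

The block is clamped fully home against the end stop, the handle is let go, and I handed the job in at about 23.5 s. No verdict was reported.

**Block:** The push ended on the stop at 13 N along the channel. In the last picture the block's free end is at y = 98 to 103 mm in the press's axes, where 103 mm is fully home.

**Clamp:** I turned the T-handle about 244° (4.26 rad) clockwise. The turning moment rose from about 0.36 to 0.54 N m, and the hub dropped about 16 mm. That puts the foot roughly 1.3 to 1.5 rad past first touch, or about 40 to 48 N by the text's spring rate. I did not measure the clamping force itself.

**Bystanders:** The bottle and weight look unmoved in the last picture. I did not check the tape and thread in it, but the arm never went near them.

**What disagreed:**
- **Fingertip height:** The real fingertips sit about 21 to 26 mm higher than the reported TCP. Because of this, my first push passed over the block without touching it. I noticed from the pictures and repeated the push lower.
- **Block width:** The block measured about 46 mm wide in the pictures, against the 56 mm stated. I did not resolve this, but it made no difference to the job.

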